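# Lock the lens collar, then hold the sprung shutter half open

### The job

On the white measuring instrument, turn the steel lock collar round the lens barrel by its upright pin until the pin lines up with the locked mark on the deck, and leave it there. Only then slide the sprung shutter on the same instrument away from its closed end to half of its travel, where the middle of its tab is level with the two little half-way pegs on the rails, and finish while holding it there: the shutter springs shut if let go. Leave the loose things around and on the instrument where they are.

Things in the scene. Friction and masses are not known exactly. Their poses are not given: they have to be found in the camera images.
- housing: White fixed instrument box, 180 (x) x 300 (y) x 60 mm high, does not move when pushed. Origin: centre of its underside on the table; its x axis points from its front towards its rear (away from the robot at yaw 0), y to its left, z up. On its flat deck (60 mm high) the black lens barrel (54 mm across, top 112 mm above the table) with the collar stands 75 mm left (+y) of centre and the shutter lies 75 mm right (-y) of centre.
- collar (a joint): Angle of the knurled steel lock collar (72 mm across, 22 mm high) round the upright lens barrel, in rad: 0 when its arm points to the housing's +y, growing anticlockwise seen from above. At 1.571 (arm to the housing's -x) the pin is in line with the locked mark. It goes on to a stop at 1.95, past the mark. It stays where it is left and resists turning with about 0.12 N m (2 N at the pin).
- collar_axis (a point): Point on the collar's vertical turning axis, 106 mm above the table.
- collar_pin (a point): Upright round dark steel pin, 14 mm across, at the end of the collar's arm, 65 mm from the axis; it stands from 82 mm to 126 mm above the table. This point is on the pin's centre line, 106 mm above the table.
- lock_mark (a point): Locked mark: small dark steel rib on the deck, 13 x 6 mm and 4 mm high, on the housing's front (-x) side of the collar, 81 mm from the collar's axis, pointing at it. Point: centre of its top.
- shutter (a joint): Travel of the sprung shutter in m: 0 shut (towards the housing's front), 0.05 fully open (towards the housing's +x); half travel is 0.025. A spring pushes it shut with 2 N when shut, rising evenly to 5 N at half and 8 N fully open.
- shutter_tab (a point): Upright aluminium tab on the dark steel shutter plate, 10 mm thick along the slide (housing x), 30 mm wide (housing y), standing from the plate's top 66 mm above the table to 112 mm. This point is in the tab's middle, 93 mm above the table. The plate runs between two rails (62 mm between their centre lines, 6 mm wide) whose tops are 70 mm above the table.
- half_mark (a point): Where point shutter_tab lies at half travel: horizontally midway between two small dark pegs (6 mm across, 6 mm high) that stand on the two rails.
- filter_ring: Bystander: loose aluminium ring, 32 mm across, 8 mm high, lying on the deck between collar and shutter, towards the rear. Origin: centre of its underside.
- jar_left: Bystander: black jar, 62 mm across, 105 mm high, left of the instrument. Origin: centre of its underside.
- jar_right: Bystander: black jar, 62 mm across, 105 mm high, right of the instrument. Origin: centre of its underside.
- beaker_a: Bystander: empty glass beaker, 64 mm across, 85 mm high, behind the instrument. Origin: centre of its underside.
- beaker_b: Bystander: another such beaker behind the instrument. Origin: centre of its underside.
- driver: Bystander: black-handled screwdriver, 160 mm long, lying in front of the instrument. Origin: under its middle.
- dish: Bystander: white dish, 60 mm across, 14 mm high, at the right front of the instrument. Origin: centre of its underside.

How it is judged:
By the outcome, as a careful person would: the job done as asked, in the order asked, and still so for the second after the job is handed in, while the arm keeps its last pose, push and grip.
It also fails if it takes over 40 s, if anything falls off the work surface, if the arm or the gripper's body presses on something with over 40 N, if the wrist force passes 120 N, or if a joint passes its speed limit or range.

### The arm

A 6-joint arm with a two-finger parallel gripper is mounted at the origin on the work surface. World frame = base frame: x ahead of the robot, y to its left, z up, the work surface at z = 0. Lengths are in mm, angles in rad, forces in N, time in s.
With the tool pointing down it reaches from about 275 to 1000 mm from the base axis. Payload 8.4 kg.
Tool frame: the origin (TCP) lies midway between the tips of the shut fingers; the grasp point (between the pads) lies 19 mm behind it; z points along the fingers, y is the line along which they close (so a half turn about z gives the same grasp; the last joint's range is limited). The gripper opens to 85 mm and grips with 20 to 120 N. Pads are 22 mm wide; open, the fingers measure 114 mm over their backs; the gripper's body (76 mm by 85 mm) begins 54 mm behind the grasp point. The pads swing forward as they close: fully open they stand 13 mm farther back than shut.
Start: joints at [-0.002, 0.353, 1.633, -0, 1.155, -0.002], TCP at [625.002, -0, 231.281] pointing down, gripper open.
Joint ranges: [-2.63, 2.63], [-0.92, 2.1], [0.06, 2.66], [-1.3, 4.44], [0, 2.69], [-3.02, 3.02]. Speed limits (rad/s): [2.22, 2.22, 2.79, 3.14, 3.14, 3.14].

### API

Orientations are given as [roll, pitch, yaw] about the fixed x, y, z axes, in that order (R = Rz(yaw) Ry(pitch) Rx(roll)).
In Python, from rig import telemetry, optics, r gives the robot as it stands.
- The arm moves only by the tool play_rows, never from a script. Its arguments are lists of equal length, an entry for each row: "dp": the shift along the tool's x, y, z in units of 40 mm (1.0 is 40 mm), a list of three; "rot": the turn, a rotation vector about the tool's x, y, z in units of 6 degrees (1.0 is 6 degrees), a list of three. In form: {"dp": [[tx, ty, tz], ...], "rot": [[ax, ay, az], ...]}. A call has 1 to 5 rows; each row is the pose to reach, as a shift and turn from the pose commanded when the call began, along the tool's axes at that moment; what a row does not reach only later rows make up. A row lasts 1/12 s, in which the tool goes at most 41.7 mm and 7.16 degrees, less where a joint would pass 70% of its speed; a pose out of reach is approached as far as the arm can. A call with a gripper value outside its range is refused whole. "fingers" is the opening, from 0 (shut) to 1 (fully open), set as the call begins (left out, the last holds). The fingers move at their own pace and stop on an object; "grip_force" is the grip in N (left out, the last holds). Time passes only in rows, so rows that repeat a pose let the fingers close. It gives the time, the measured TCP pose, the force, the opening and the grip force at its end, in the units of the state.
- telemetry.sense(): the state, without advancing time (a new reading comes with each control period).
- optics.grab_frame(name): name is "scene" or "side" or "wrist"; returns a dict with "color" (420x560x3 uint8, red, green, blue), "mtx" (3x3 intrinsics, pixels), "R" (3x3) and "t" (3): a world point X has camera coordinates R X + t; the wrist camera has in their place "mount" (4x4, takes a point from camera to tool coordinates, whose origin is the TCP and whose axes are the flange's). Camera axes: x right, y down, z forward; pixel columns grow to the right and rows downward; lengths in mm; the calibration is good to about 2 mm. The wrist camera is an equidistant fisheye: a pixel r from the principal point sees the ray r / f radians off the axis. A picture is of the moment at which its call begins: read the wrist's pose just before it. There is no depth.
- r.sign_off(): hands the job in; it is judged then, once.
The state is a dict: "clock": time; "qpos": joint angles; "qvel": joint speeds; "joint_efforts": joint torques, N m; "eef_pos": TCP position; "tcp_rot": TCP orientation; "contact_force": force on the tool from outside, world axes, zero at the start; "wrist_torque": the same for the moment, N m; "opening": opening from 0.0 (shut) to 1.0 (fully open); "grasp_force": force on a finger pad.
Only numpy, scipy, OpenCV 4.12 (cv2) and the standard library are available. Lean on these libraries where they do the work, as an engineer would, in place of code of your own. Each camera call takes 0.05 s, during which the arm holds its last target. There are 200 camera calls.

## Working session

There is one attempt and no reset: what is moved stays moved. The work goes in short steps, Python scripts to look and compute and a tool call to move; the robot and the scene stay as the last step left them, time stands still between calls to the robot, and variables do not carry over. Pictures are saved under pics/ and viewed, at most 12 in all, crops included, and the job is handed in when it is done.

Besides the shell and the picture viewer there is one more tool, called after ">>>" as a command line: name --argument value ..., lists and objects as JSON in quotes. play_rows: Moves the arm, as the interface text tells. Its arguments: {"type":"object","properties":{"dp":{"type":"array"},"rot":{"type":"array"},"fingers":{"type":"number"},"grip_force":{"type":"number"}},"required":["dp","rot"]}

```bash
mkdir -p pics; ls
python3 - <<'E'
from rig import telemetry, optics, r
import cv2,pickle
print(telemetry.sense())
for n in ["scene","side","wrist"]:
    f=optics.grab_frame(n); pickle.dump(f,open(f"pics/{n}0.pkl","wb")); cv2.imwrite(f"pics/{n}0.png",f["color"][:,:,::-1])
    print(n,{k:v for k,v in f.items() if k!="color"})
E
```

```text
pics
{'clock': 0.0, 'qpos': array([-2.38313696e-03,  3.53625116e-01,  1.63414850e+00,  1.38608086e-05,
        1.15517953e+00, -2.41001607e-03]), 'qvel': array([-0.00138229,  0.00172371,  0.00153082, -0.00121238,  0.00130396,
       -0.00035588]), 'joint_efforts': array([-2.03471049e-03, -6.05236173e+01, -3.42063046e+01, -2.62302356e-04,
        9.48130677e-03,  3.61521288e-06]), 'eef_pos': array([6.24523731e+02, 1.60215806e-02, 2.30569912e+02]), 'tcp_rot': array([-3.14023220e+00, -1.59519452e-05,  1.57081759e+00]), 'contact_force': array([ 0.20986723,  0.24777421, -0.81558984]), 'wrist_torque': array([ 0.02392547, -0.00205784, -0.00821525]), 'grasp_force': 0.0, 'opening': 1.0011218720883241}
scene {'mtx': array([[397.532923  ,   0.        , 278.46361886],
       [  0.        , 397.532923  , 207.86882271],
       [  0.        ,   0.        ,   1.        ]]), 'R': array([[-0.62984692,  0.77669688, -0.00589999],
       [ 0.51083634,  0.40850664, -0.75641825],
       [-0.58509751, -0.47944164, -0.65406164]]), 't': array([ 334.90680841, -228.58744891, 1255.86895773])}
side {'mtx': array(
[... 178 characters left out ...]
5442248 , -0.01481849],
       [-0.31480267, -0.462636  , -0.82877453],
       [ 0.44418408,  0.69984806, -0.55938645]]), 't': array([-470.61373334,  282.21793259,  653.12666402])}
wrist {'mtx': array([[325.1922621 ,   0.        , 280.43341017],
       [  0.        , 325.1922621 , 211.2955855 ],
       [  0.        ,   0.        ,   1.        ]]), 'mount': array([[ 5.81193837e-04, -9.53511272e-01, -3.01356792e-01,
         7.71132674e+01],
       [ 9.99999607e-01,  3.52244192e-04,  8.14067602e-04,
        -1.21760430e-01],
       [-6.70071455e-04, -3.01357146e-01,  9.53511102e-01,
        -1.43384162e+02],
       [ 0.00000000e+00,  0.00000000e+00,  0.00000000e+00,
         1.00000000e+00]])}
```

View pics/scene0.png

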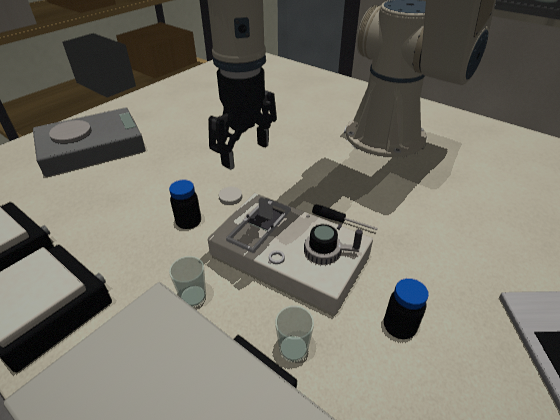

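View pics/side0.png

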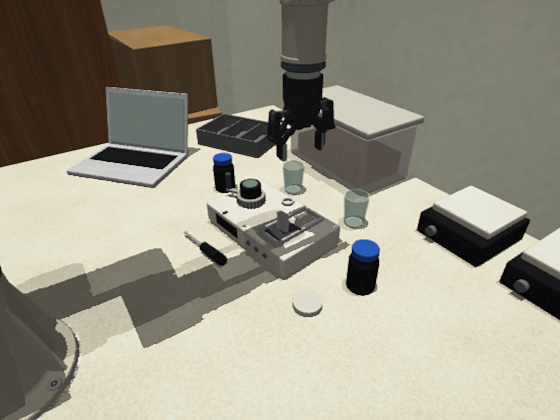

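View pics/wrist0.png

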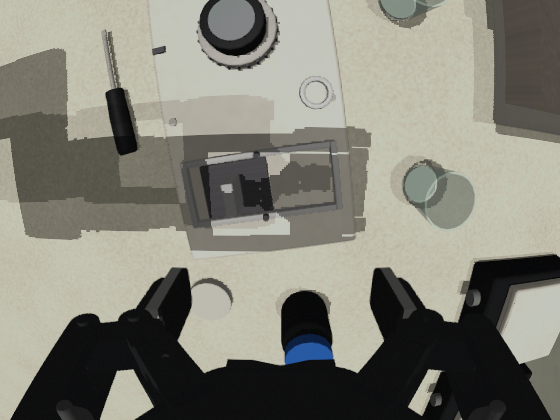

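The wrist picture shows the barrel top at about (232,20), the lock mark at (158,50), the pegs at (256,154) and (266,217), and the ring at (316,93). The scene picture shows the pin at about (358,238), which is not far short of +y.

```bash
cat > h.py <<'E'
import numpy as np
from scipy.spatial.transform import Rotation as Ro
def onplane(o,d,z): return o+d*(z-o[2])/d[2]
def wray(f,pos,rpy,u,v):
    K=f["mtx"];M=f["mount"]
    x=np.array([u-K[0,2],v-K[1,2]])/K[0,0];th=np.linalg.norm(x)
    c=np.r_[x/th*np.sin(th),np.cos(th)]
    T=Ro.from_euler('xyz',rpy)
    return T.apply(M[:3,3])+pos, T.apply(M[:3,:3]@c)
def wproj(f,pos,rpy,X):
    K=f["mtx"];M=f["mount"];T=Ro.from_euler('xyz',rpy)
    c=M[:3,:3].T@(T.inv().apply(np.array(X)-pos)-M[:3,3])
    th=np.arctan2(np.hypot(c[0],c[1]),c[2]);e=c[:2]/np.hypot(c[0],c[1])
    return K[0,0]*th*e+K[:2,2]
def cray(f,u,v):
    d=f["R"].T@np.linalg.solve(f["mtx"],[u,v,1.]); return -f["R"].T@f["t"],d
def cproj(f,X):
    c=f["mtx"]@(f["R"]@np.array(X)+f["t"]); return c[:2]/c[2]
E
python3 - <<'E'
from h import *
import pickle,cv2
from rig import telemetry
s=telemetry.sense();w=pickle.load(open("pics/wrist0.pkl","rb"));p,q=s["eef_pos"],s["tcp_rot"]
P=lambda u,v,z:onplane(*wray(w,p,q,u,v),z)
a,b=P(256,154,76),P(266,217,76)
print("pegs",a,b,np.linalg.norm(a-b)); print("lock",P(158,50,64),"barrel",P(232,20,112),"ring",P(316,93,68))
sc=pickle.load(open("pics/scene0.pkl","rb"));sd=pickle.load(open("pics/side0.pkl","rb"))
print("pin top",onplane(*cray(sc,358,230),126),"barrel",onplane(*cray(sc,324,231),112))
A=cv2.resize(w["color"][100:270,140:370],None,fx=2.6,fy=2.6,interpolation=2)
A=cv2.convertScaleAbs(A,alpha=1.8,beta=20)
B=cv2.resize(sc["color"][190:310,200:380],None,fx=3.3,fy=3.3,interpolation=2)
C=np.zeros((442+0,1,3))
cv2.imwrite("pics/a.png",A[:,:,::-1]);cv2.imwrite("pics/b.png",B[:,:,::-1])
E
```

```text
pegs [602.04965307  38.26490093  76.        ] [610.63305126 -22.8836357   76.        ] 61.748022286043366
lock [504.90678377 144.26992856  64.        ] barrel [585.88837826 154.25200684 112.        ] ring [657.45085214  95.25162854  68.        ]
pin top [549.07185536 208.76299856 126.        ] barrel [578.92527771 152.77888266 112.        ]
```

View pics/b.png

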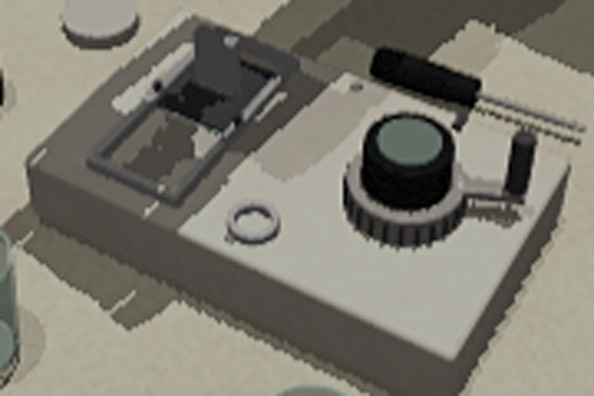

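View pics/a.png

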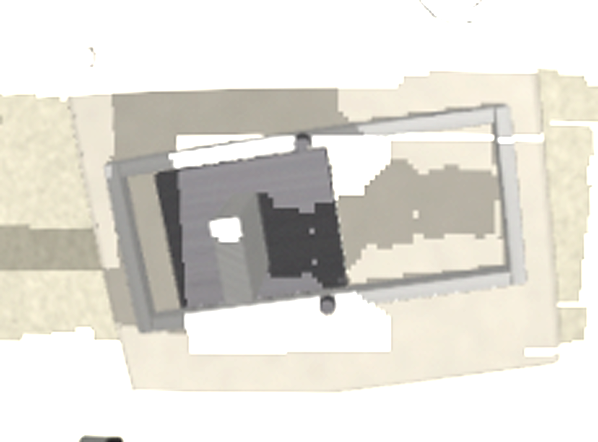

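The crops show the pin top at about full-image (358.8,230.3) and the shutter shut, with its tab in the housing's shade. I'll go above the pin with the fingers closing tangentially.

>>> play_rows --dp '[[0.8,-0.3,0],[1.7,-0.6,0],[2.6,-0.9,0.2],[3.4,-1.2,0.3],[4.2,-1.5,0.4]]' --rot '[[0,0,-1],[0,0,-2],[0,0,-3],[0,0,-4],[0,0,-5.5]]' --fingers 0.6

```text
clock: 0.57
eef_pos: [564.0, 169.4, 214.8]
tcp_rot: [-3.141, -0.0, 2.119]
contact_force: [0.3, -0.6, -0.2]
opening: 0.595
grasp_force: 0.0
```

```bash
cat >> h.py <<'E'
def rel(s,X,ang=None):
    """shift in 40mm units along tool axes to world X; turn about tool z (6 deg units) to bring tool y to world angle ang (deg)"""
    T=Ro.from_euler('xyz',s["tcp_rot"]); d=T.inv().apply(np.array(X)-s["eef_pos"])/40
    y=T.apply([0,1,0]); a=np.degrees(np.arctan2(y[1],y[0]))
    return d.round(3), None if ang is None else round(-(ang-a)/6,2)
E
python3 - <<'E'
from h import *
from rig import telemetry
s=telemetry.sense();print(s["eef_pos"],s["tcp_rot"],rel(s,[549,209,190],33))
E
```

```text
[563.97968869 169.37213804 214.79700691] [-3.14107546e+00 -2.13323811e-04  2.11941744e+00] (array([1.04 , 0.197, 0.62 ]), np.float64(-0.26))
```

>>> play_rows --dp '[[0.5,0.1,0.3],[1.04,0.2,0.6],[1.04,0.2,0.6],[1.04,0.2,0.6]]' --rot '[[0,0,-0.2],[0,0,-0.2],[0,0,-0.2],[0,0,-0.2]]'

```text
clock: 0.9
eef_pos: [549.5, 208.3, 190.5]
tcp_rot: [-3.14, -0.0, 2.138]
contact_force: [0.0, -0.9, -0.7]
opening: 0.603
grasp_force: 0.0
```

Run:
```python
from h import *
from rig import telemetry,optics
import cv2,pickle
s=telemetry.sense();f=optics.grab_frame("wrist");pickle.dump((s,f),open("pics/w1.pkl","wb"))
print(s["eef_pos"],s["tcp_rot"])
for X in ([549,209,126],[585,154.5,112]): print(wproj(f,s["eef_pos"],s["tcp_rot"],X))
cv2.imwrite("pics/w1.png",f["color"][:,:,::-1])
```

```text
[549.45050934 208.31141069 190.5433186 ] [-3.13979896e+00 -2.12350661e-04  2.13763103e+00]
[280.42604201 226.08288019]
[281.79282452 296.41371573]
```

View pics/w1.png

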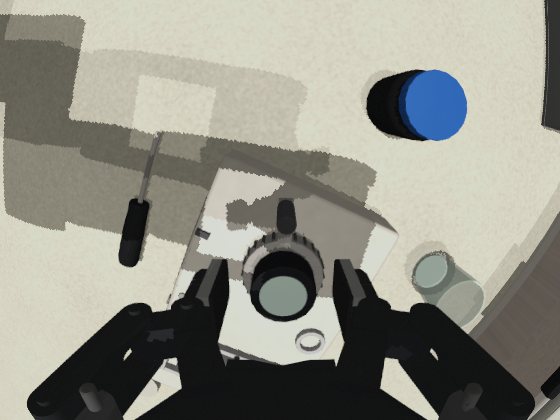

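The picture shows the pin's top at about (285,226), the barrel top at (283,296) and the lock mark at (202,233), so my estimates hold to about 2 mm.

Run:
```python
from h import *
import pickle
s,f=pickle.load(open("pics/w1.pkl","rb"))
P=lambda u,v,z:onplane(*wray(f,s["eef_pos"],s["tcp_rot"],u,v),z)
pin,bar,lk=P(285,226,126),P(283,296,112),P(202,233,64)
print(pin,bar,lk,np.linalg.norm((pin-bar)[:2]),np.linalg.norm((lk-bar)[:2]),np.degrees(np.arctan2(*(lk-bar)[1::-1])),np.degrees(np.arctan2(*(pin-bar)[1::-1])))
print(rel(s,[*pin[:2],95],33))
```

```text
[551.59306717 210.72557942 126.        ] [585.60024432 155.3531727  112.        ] [504.77046638 145.50726754  64.        ] 64.98147061914285 81.42723653612467 -173.05499448826777 121.55632642868218
(array([0.022, 0.082, 2.388]), np.float64(-0.09))
```

>>> play_rows --dp '[[0.02,0.08,0.7],[0.02,0.08,1.4],[0.02,0.08,2.0],[0.02,0.08,2.38],[0.02,0.08,2.38]]' --rot '[[0,0,0],[0,0,0],[0,0,0],[0,0,0],[0,0,0]]'

```text
clock: 1.37
eef_pos: [551.4, 208.2, 93.4]
tcp_rot: [-3.137, -0.001, 2.134]
contact_force: [0.3, -0.2, -0.2]
opening: 0.602
grasp_force: 0.0
```

>>> play_rows --dp '[[0,0,0],[0,0,0],[0,0,0],[0,0,0],[0,0,0]]' --rot '[[0,0,0],[0,0,0],[0,0,0],[0,0,0],[0,0,0]]' --fingers 0.0 --grip_force 25

```text
clock: 1.78
eef_pos: [553.8, 210.2, 97.7]
tcp_rot: [3.139, 0.001, 2.136]
contact_force: [1.2, -2.7, 7.4]
opening: 0.154
grasp_force: 24.8
```

>>> play_rows --dp '[[0,0,0],[0,0,0],[0,0,0]]' --rot '[[0,0,0],[0,0,0],[0,0,0]]'

```text
clock: 2.03
eef_pos: [553.8, 210.2, 97.7]
tcp_rot: [3.139, 0.001, 2.136]
contact_force: [0.0, -3.0, 6.9]
opening: 0.152
grasp_force: 24.9
```

```bash
cat >> h.py <<'E'
def arc(s,axis,total,n=5,R=65.):
    """rows turning tool about axis by total deg, from the measured pose"""
    p=s["eef_pos"];T=Ro.from_euler('xyz',s["tcp_rot"]);v=(p-np.r_[axis,0])[:2];a0=np.arctan2(v[1],v[0])
    for k in range(1,n+1):
        a=a0+np.radians(total*k/n)
        X=[axis[0]+R*np.cos(a),axis[1]+R*np.sin(a),p[2]]
        print((T.inv().apply(np.array(X)-p)/40).round(2),round(-total*k/n/6,2))
    print("angle now",np.degrees(a0),"r",np.hypot(*v))
E
python3 - <<'E'
from h import *
from rig import telemetry
arc(telemetry.sense(),[585.5,155],25,5,64.5)
E
```

```text
[ 0.02 -0.14 -0.  ] -0.83
[ 0.01 -0.28 -0.  ] -1.67
[-0.02 -0.42 -0.  ] -2.5
[-0.05 -0.55 -0.  ] -3.33
[-0.1  -0.69 -0.  ] -4.17
angle now 119.86036928626085 r 63.66958587035707
```

>>> play_rows --dp '[[0.02,-0.14,-0.05],[0.01,-0.28,-0.05],[-0.02,-0.42,-0.05],[-0.05,-0.55,-0.05],[-0.1,-0.69,-0.05]]' --rot '[[0,0,-0.8],[0,0,-1.7],[0,0,-2.5],[0,0,-3.3],[0,0,-4.2]]'

```text
clock: 2.45
eef_pos: [533.2, 191.2, 98.0]
tcp_rot: [3.14, 0.004, 2.58]
contact_force: [12.0, -6.4, -13.9]
opening: 0.149
grasp_force: 25.6
```

Run:
```python
from h import *
from rig import telemetry
s=telemetry.sense();print(s["contact_force"])
arc(s,[585.5,155],25,5,64.5)
```

```text
[ 11.96097225  -6.39044052 -13.91039607]
[ 0.02 -0.14 -0.  ] -0.83
[ 0.01 -0.28 -0.  ] -1.67
[-0.01 -0.42 -0.  ] -2.5
[-0.05 -0.55 -0.  ] -3.33
[-0.1  -0.69 -0.  ] -4.17
angle now 145.32016213028658 r 63.58779340326456
```

>>> play_rows --dp '[[0.0,-0.14,0.03],[-0.01,-0.28,0.03],[-0.03,-0.42,0.03],[-0.07,-0.55,0.03],[-0.12,-0.69,0.03]]' --rot '[[0,0,-0.8],[0,0,-1.7],[0,0,-2.5],[0,0,-3.3],[0,0,-4.2]]'

```text
clock: 2.87
eef_pos: [523.2, 166.4, 97.9]
tcp_rot: [3.14, 0.005, 3.02]
contact_force: [8.4, 0.2, -6.7]
opening: 0.15
grasp_force: 26.4
```

Run:
```python
from h import *
from rig import telemetry
s=telemetry.sense();print(s["contact_force"])
arc(s,[585.5,155],16,4,63.7)
```

```text
[ 8.36477157  0.21864139 -6.74824209]
[ 0.01 -0.11 -0.  ] -0.67
[ 0.01 -0.22 -0.  ] -1.33
[-0.01 -0.33 -0.  ] -2.0
[-0.03 -0.44 -0.  ] -2.67
angle now 169.66603156003924 r 63.36974024396105
```

>>> play_rows --dp '[[0.0,-0.12,0.01],[0.0,-0.24,0.01],[-0.02,-0.36,0.01],[-0.04,-0.47,0.01],[-0.04,-0.47,0.01]]' --rot '[[0,0,-0.7],[0,0,-1.4],[0,0,-2.1],[0,0,-2.8],[0,0,-2.8]]'

```text
clock: 3.28
eef_pos: [522.8, 147.4, 97.8]
tcp_rot: [3.141, 0.006, -2.97]
contact_force: [7.0, -0.2, -1.6]
opening: 0.151
grasp_force: 26.7
```

Run:
```python
from h import *
from rig import telemetry,optics
import cv2,pickle
s=telemetry.sense();print(s["contact_force"])
arc(s,[585.5,155],1,1,63.7)
f=optics.grab_frame("wrist");pickle.dump((s,f),open("pics/w2.pkl","wb"))
A=cv2.resize(f["color"][150:400,160:400],None,fx=2.4,fy=2.4,interpolation=2)
cv2.imwrite("pics/w2.png",cv2.convertScaleAbs(A,alpha=1.5,beta=15)[:,:,::-1])
```

```text
[ 6.96978723 -0.1840715  -1.64106491]
[ 0.01 -0.03 -0.  ] -0.17
angle now -173.08452311014952 r 63.15214402062729
```

View pics/w2.png

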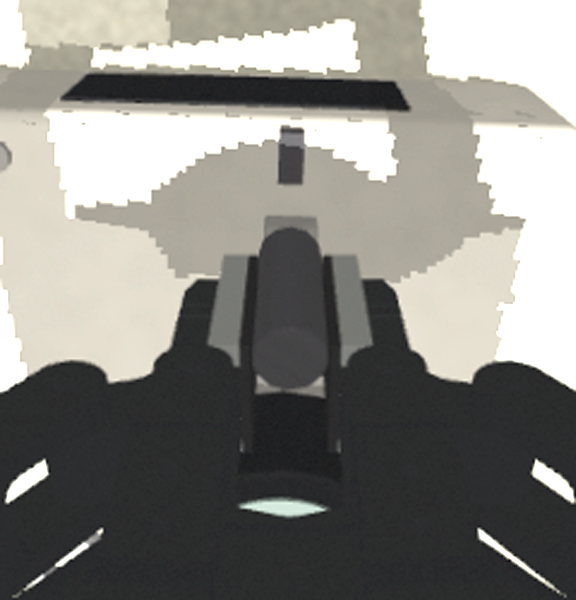

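The picture shows the pin top at crop (290,357), the lock mark at (291,170) and the barrel's far edge at about x 284, so pin and mark are nearly in line.

Run:
```python
from h import *
import pickle
s,f=pickle.load(open("pics/w2.pkl","rb"))
P=lambda u,v,z:onplane(*wray(f,s["eef_pos"],s["tcp_rot"],160+u/2.4,150+v/2.4),z)[:2]
pt,lk=P(290,357,126),P(291.5,169,64)
print(pt,lk)
an=lambda d:np.degrees(np.arctan2(d[1],d[0]))%360
for ax in ([585.5,155],[585.2,154.5],[586,155.3]): print(an(pt-ax),an(lk-ax),np.hypot(*(lk-ax)))
```

```text
[520.31931023 147.38050816] [507.63791207 145.55036036]
186.66750075687418 186.9197922458943 78.43341396407743
186.26212983406813 186.5820670987375 78.07671569462008
186.87528528471438 187.09217035380942 78.96627316630772
```

>>> play_rows --dp '[[0,-0.01,0],[0,-0.01,0]]' --rot '[[0,0,0],[0,0,0]]'

```text
clock: 3.5
eef_pos: [522.8, 147.6, 97.8]
tcp_rot: [3.141, 0.006, -2.975]
contact_force: [6.9, 1.2, -1.8]
opening: 0.155
grasp_force: 26.7
```

>>> play_rows --dp '[[0,0,0],[0,0,0],[0,0,0],[0,0,0],[0,0,0]]' --rot '[[0,0,0],[0,0,0],[0,0,0],[0,0,0],[0,0,0]]' --fingers 0.6

```text
clock: 3.92
eef_pos: [519.7, 146.8, 96.5]
tcp_rot: [-3.142, -0.0, -2.975]
contact_force: [-0.8, 0.5, 0.1]
opening: 0.602
grasp_force: 0.0
```

>>> play_rows --dp '[[0,0,-0.5],[0,0,-1.3],[0,0,-2.1],[0,0,-2.8],[0,0,-2.8]]' --rot '[[0,0,0],[0,0,0],[0,0,0],[0,0,0],[0,0,0]]'

```text
clock: 4.33
eef_pos: [522.8, 147.7, 214.0]
tcp_rot: [3.141, 0.008, -2.975]
contact_force: [1.7, 0.4, -0.1]
opening: 0.603
grasp_force: 0.0
```

Run:
```python
from h import *
from rig import telemetry,optics
import cv2,pickle
s=telemetry.sense();print(s["eef_pos"],s["tcp_rot"])
f=optics.grab_frame("wrist");pickle.dump((s,f),open("pics/w3.pkl","wb"))
cv2.imwrite("pics/w3.png",cv2.convertScaleAbs(f["color"],alpha=1.3,beta=10)[:,:,::-1])
print(rel(s,[581,4.5,170],7.3))
```

```text
[522.81350428 147.67655673 214.03373597] [ 3.14073106  0.00818447 -2.97466338]
(array([-0.831, -3.772,  1.104]), np.float64(15.38))
```

View pics/w3.png

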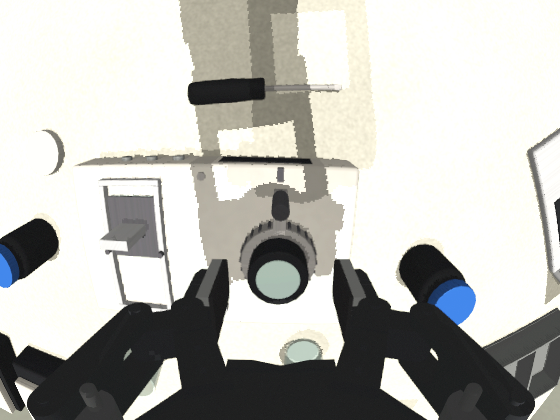

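The picture shows the pin top at (281,213), the mark at (280.5,174), the barrel top at (278,280), the pegs at about (106,252) and (163,253), and the tab top near (122,242). The collar stayed where I left it.

Run:
```python
from h import *
import pickle,cv2
s,f=pickle.load(open("pics/w3.pkl","rb"))
P=lambda u,v,z:onplane(*wray(f,s["eef_pos"],s["tcp_rot"],u,v),z)[:2]
pt,lk,ax=P(281,213,126),P(280.5,174,64),P(277.5,280,112)
an=lambda d:np.degrees(np.arctan2(d[1],d[0]))%360
print(pt,lk,ax,an(pt-ax),an(lk-ax),an(lk-pt),np.hypot(*(pt-ax)),np.hypot(*(lk-ax)))
a,b,t=P(163,253,76),P(106,252,76),P(122,243,112)
print(a,b,np.hypot(*(a-b)),an(a-b),(a+b)/2,t)
A=cv2.resize(f["color"][160:320,80:330],None,fx=3.2,fy=3.2,interpolation=2)
cv2.imwrite("pics/w3c.png",A[:,:,::-1])
```

```text
[520.92131953 147.97511434] [504.0638797  144.73409188] [586.06269679 155.98740734] 187.01207658167525 187.81431684767026 190.88292822731444 65.63227766218975 82.76740369250079
[598.41242373  41.67517991] [611.27459947 -24.80269   ] 67.71072848915489 100.95031691723955 [604.8435116    8.43624495] [577.20226472  13.30079331]
```

View pics/w3c.png

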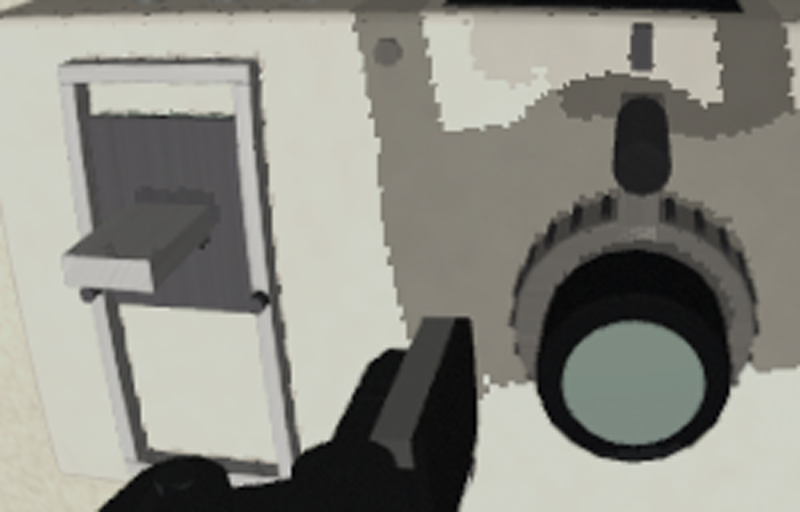

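The crop gives the tab top at full-image (114,246) and the pegs at (161.6,254) and (107.8,252). Pin and mark agree to about 0.5°. Now I'll go over the tab.

>>> play_rows --dp '[[-0.17,-0.75,0.1],[-0.33,-1.5,0.2],[-0.5,-2.3,0.3],[-0.66,-3.0,0.4],[-0.83,-3.77,0.5]]' --rot '[[0,0,1],[0,0,2],[0,0,3],[0,0,4],[0,0,5]]'

```text
clock: 4.8
eef_pos: [577.2, 2.5, 187.0]
tcp_rot: [-3.141, -0.002, 2.78]
contact_force: [-0.5, 0.6, 0.1]
opening: 0.6
grasp_force: 0.0
```

>>> play_rows --dp '[[0,0,0],[0,0,0],[0,0,0],[0,0,0],[0,0,0]]' --rot '[[0,0,1],[0,0,2],[0,0,3],[0,0,4],[0,0,5]]'

```text
clock: 5.22
eef_pos: [576.8, 3.5, 187.0]
tcp_rot: [-3.14, -0.002, 2.256]
contact_force: [-0.2, 0.3, 0.2]
opening: 0.599
grasp_force: 0.0
```

>>> play_rows --dp '[[0,0,0],[0,0,0],[0,0,0],[0,0,0],[0,0,0]]' --rot '[[0,0,1],[0,0,2],[0,0,3],[0,0,4],[0,0,5.4]]'

```text
clock: 5.63
eef_pos: [576.8, 3.7, 187.0]
tcp_rot: [-3.139, -0.0, 1.712]
contact_force: [-0.1, 0.1, -0.6]
opening: 0.596
grasp_force: 0.0
```

>>> play_rows --dp '[[0,0,0],[0,0,0],[0,0,0],[0,0,0]]' --rot '[[0,0,0],[0,0,0],[0,0,0],[0,0,0]]'

```text
clock: 5.97
eef_pos: [577.5, 3.7, 188.1]
tcp_rot: [-3.141, -0.0, 1.72]
contact_force: [1.1, -1.0, 0.9]
opening: 0.602
grasp_force: 0.0
```

Run:
```python
from h import *
from rig import telemetry,optics
import cv2,pickle
s=telemetry.sense();print(s["eef_pos"],s["tcp_rot"],s["opening"])
f=optics.grab_frame("wrist");pickle.dump((s,f),open("pics/w4.pkl","wb"))
A=cv2.resize(f["color"][130:380,160:410],None,fx=2.4,fy=2.4,interpolation=2)
cv2.imwrite("pics/w4.png",cv2.convertScaleAbs(A,alpha=1.3,beta=10)[:,:,::-1])
print(rel(s,[581,4.5,80],7.3))
```

```text
[577.51677426   3.68355435 188.08706785] [-3.14097156e+00 -1.22840007e-04  1.72027434e+00] 0.6016947688863937
(array([0.007, 0.091, 2.702]), np.float64(0.21))
```

View pics/w4.png

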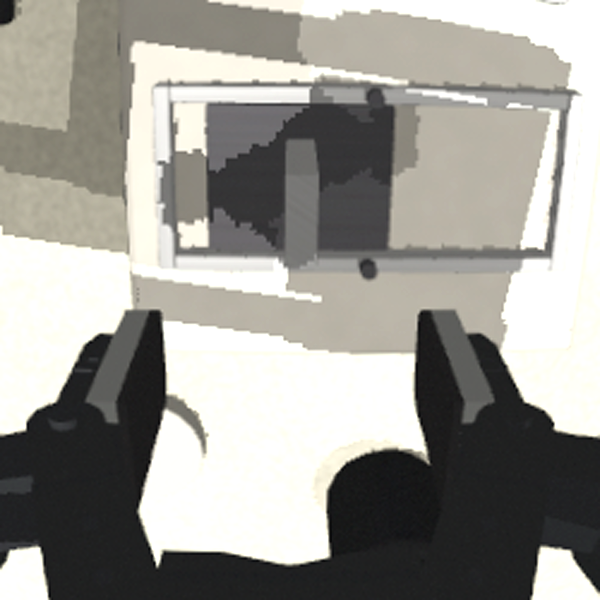

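The picture shows the tab top from about (302,180) to (302,266) in the crop, so its centre is at (302,223). The pegs are at (375,97) and (368,268).

Run:
```python
from h import *
import pickle
s,f=pickle.load(open("pics/w4.pkl","rb"))
P=lambda u,v,z:onplane(*wray(f,s["eef_pos"],s["tcp_rot"],160+u/2.4,130+v/2.4),z)[:2]
an=lambda d:np.degrees(np.arctan2(d[1],d[0]))%360
a,b,t,c,d=P(375.5,96,76),P(367.5,267,76),P(302,223,112),P(302,180,112),P(302,266,112)
print(a,b,np.hypot(*(a-b)),an(a-b),t,c,d); m=(a+b)/2; x=np.array([.992,.127])
print("half",m,"tab->half along x",(m-t)@x, "tab expected",m-25*x)
print(rel(s,[*t,80],7.3))
```

```text
[601.38853613  38.64324407] [609.70743794 -22.24909161] 61.457958568054806 97.77939279084327 [581.52254411   3.30041036] [579.45557986  16.51557712] [583.68016055 -10.44260275]
half [605.54798704   8.19707623] tab->half along x 24.455115944916198 tab expected [580.74798704   5.02207623]
(array([-0.025,  0.099,  2.702]), np.float64(0.21))
```

>>> play_rows --dp '[[0,0.09,0.8],[0,0.09,1.6],[0,0.09,2.3],[0,0.09,2.7],[0,0.09,2.7]]' --rot '[[0,0,0.2],[0,0,0.2],[0,0,0.2],[0,0,0.2],[0,0,0.2]]'

```text
clock: 6.43
eef_pos: [578.6, 4.2, 76.9]
tcp_rot: [-3.135, -0.001, 1.698]
contact_force: [-0.9, -0.3, -0.0]
opening: 0.601
grasp_force: 0.0
```

>>> play_rows --dp '[[0,0,0],[0,0,0],[0,0,0],[0,0,0],[0,0,0]]' --rot '[[0,0,0],[0,0,0],[0,0,0],[0,0,0],[0,0,0]]' --fingers 0.0 --grip_force 40

```text
clock: 6.85
eef_pos: [582.1, 4.2, 82.1]
tcp_rot: [3.14, 0.0, 1.697]
contact_force: [-1.7, -1.0, 7.2]
opening: 0.109
grasp_force: 40.5
```

>>> play_rows --dp '[[0,0,0],[0,0,0],[0,0,0],[0,0,0]]' --rot '[[0,0,0],[0,0,0],[0,0,0],[0,0,0]]'

```text
clock: 7.18
eef_pos: [582.1, 4.2, 82.1]
tcp_rot: [3.14, 0.0, 1.697]
contact_force: [-1.9, 0.2, 7.3]
opening: 0.11
grasp_force: 40.5
```

>>> play_rows --dp '[[0,0.1,-0.02],[0,0.25,-0.03],[0,0.4,-0.03],[0,0.53,-0.03],[0,0.61,-0.03]]' --rot '[[0,0,0],[0,0,0],[0,0,0],[0,0,0],[0,0,0]]'

```text
clock: 7.6
eef_pos: [606.3, 7.5, 82.1]
tcp_rot: [3.141, -0.0, 1.697]
contact_force: [-5.1, 0.5, 8.2]
opening: 0.115
grasp_force: 40.6
```

>>> play_rows --dp '[[0,0,0],[0,0,0],[0,0,0],[0,0,0],[0,0,0]]' --rot '[[0,0,0],[0,0,0],[0,0,0],[0,0,0],[0,0,0]]'

```text
clock: 8.02
eef_pos: [606.0, 7.5, 82.1]
tcp_rot: [3.141, -0.0, 1.697]
contact_force: [-4.7, 0.5, 6.9]
opening: 0.111
grasp_force: 40.5
```

Run:
```python
from h import *
from rig import telemetry,optics
import cv2,pickle
s=telemetry.sense();print(s["eef_pos"],s["tcp_rot"],s["contact_force"])
f=optics.grab_frame("wrist");pickle.dump((s,f),open("pics/w5.pkl","wb"))
A=cv2.resize(f["color"][130:380,160:410],None,fx=2.4,fy=2.4,interpolation=2)
cv2.imwrite("pics/w5.png",cv2.convertScaleAbs(A,alpha=1.6,beta=10)[:,:,::-1])
```

```text
[606.02570473   7.48368413  82.14258836] [ 3.14138830e+00 -1.39472086e-04  1.69670578e+00] [-4.69252321  0.51850313  6.91978488]
```

View pics/w5.png

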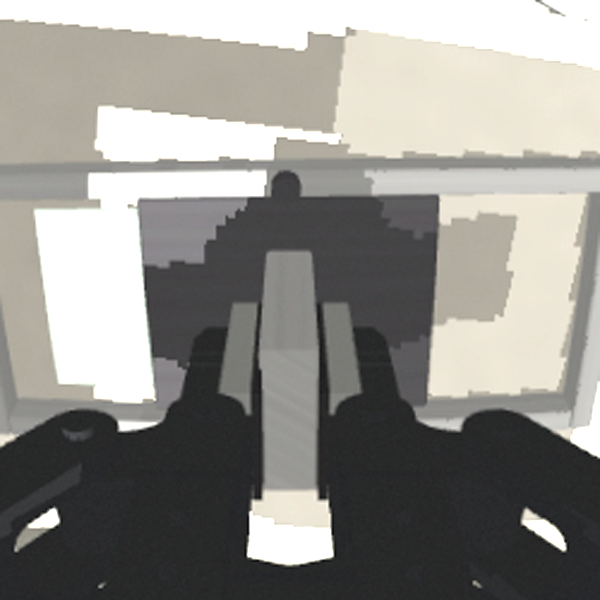

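The picture shows the tab gripped with its centre at crop x≈290 and the left peg at x≈286. That is level to about 0.5 mm, and the 4.7 N spring force agrees with half travel (5 N). I'm handing in.

```bash
python3 -c "
from rig import r
print(r.sign_off())"
```

```text
the job is handed in; nothing more can be done
None
```

I turned the collar until its pin lined up with the locked mark (within about 1°), then slid the shutter to half travel (within about 1 mm). The job is handed in with the gripper still holding the shutter there; I saw no contact with the loose items, but took no final overview picture to confirm it.

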